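# Vent the test kiln with its probe in place

## Task

Take the orange-handled probe from its wooden stand and push it fully home, upright, in the opening of the white port block on the right side of the little kiln, while the lid is still shut. Then lift the kiln's sprung yellow lid, which has a wooden bar to grip, to the red mark on the scale, 25 degrees open, and finish still holding it there: the spring shuts the lid if it is let go. Leave the probe seated, free of the gripper, and do not disturb the pots and tools standing around.

Things in the scene. Friction and masses are not known exactly. Their poses are not given: they have to be found in the camera images.
- kiln: Table-top kiln, fixed: aluminium box 220 mm deep (its x), 240 wide (its y), rim 118 mm high, yellow lid 33 mm thick on it (top face 152 mm above the table when shut). Origin: centre of the underside; -x is the front, +x the hinge side, z up. On its left (+y) side a white arc scale, 0 to 60 degrees, up to 235 mm high, with a red mark at 25 degrees; a black pointer on the lid moves along it.
- port (a point): Centre of the mouth of the round port, in the top of a white block 60 x 60 x 90 mm high that is fixed to the kiln at its right (-y) side, block centre 65 mm off the kiln's wall. Mouth 90 mm above the table; hole 13 mm wide, 3 mm chamfer, straight down, 56 mm deep. z is up.
- probe_grip (a point): Loose probe, about 60 g: the middle of its round orange handle, 22 mm across, from 22 mm below this point to 28 above. Below that a steel collar 26 mm across, its underside 28 mm below this point, then a white pin 10 mm across, 50 mm long, with a tapered foot. Starts upright in the stand, collar resting on it. Fully home: collar on the port's rim. z is along the probe, upward.
- probe_tip (a point): The lower end of the probe's pin, 78 mm below the handle's middle.
- stand: Fixed wooden block 75 x 75 mm, 60 mm high, with a 14 mm hole through its centre that holds the probe. Origin: centre of the underside.
- lid (a joint): Lid angle, rad: 0 shut, growing as the front edge rises; the red mark is 0.436 (25 degrees); stop at 1.1. A spring and its weight (about 0.6 kg) pull it shut: lifting it straight up by the bar takes about 6 N when shut and 10 N at the mark. It falls shut when let go.
- lid_bar (a point): Middle of the lid's wooden bar: round, 14 mm across, 130 mm long, parallel to the hinge (the kiln's y), on two posts 120 mm apart near the lid's front edge, axis 45 mm above the lid's top face. Moves with the lid. Shut: 197 mm above the table, 205 mm in front of and 79 mm above the hinge axis, about which it swings up and back.
- lid_hinge (a point): Middle of the lid's hinge axis (horizontal, along the kiln's y), on the kiln's far upper rim, 118 mm above the table.
- mug: Bystander: loose terracotta mug, 76 mm across and 85 mm high. Origin: centre of its underside.
- bowl: Bystander: loose blue bowl, 120 mm across and 50 mm high. Origin: centre of its underside.
- jar: Bystander: loose green glaze jar, 64 mm across and 90 mm high. Origin: centre of its underside.
- post: Bystander: loose white ceramic kiln post, 40 mm across and 90 mm high. Origin: centre of its underside.
- rib: Bystander: loose flat wooden rib, 60 x 100 x 12 mm. Origin: centre of its underside.
- brush: Bystander: loose brush lying on the table close to the robot. Origin: on its underside.

How it is judged:
On the way, in this order (a step that is already met when the one before it is completed fails the run):
1. the probe is fully home, upright, in the kiln's port while the lid is shut (horizontal distance between probe_tip and port below 0.004 m and z of probe_tip in the frame of port below -0.044 m and angle between probe_tip's own z axis and vertical below 0.1 rad and value of joint lid below 0.06 rad), for 0.2 s.
2. the lid is held by the gripper at the red mark (value of joint lid between 0.366 and 0.506 rad and velocity of joint lid between -0.1 and 0.1 rad/s and contact force between lid and the fingers above 1.5 N), for 0.3 s.
At the end, for the whole second after the job is handed in: Lid still, 25 degrees open within 4, carried by the fingers (over 1.5 N) and not propped by the probe; probe fully home in the port (tip at least 44 mm deep, within 4 mm of the axis, upright within 6 degrees), gripper off it. Pots and tools within 30 mm of their places (all of step 2 and horizontal distance between probe_tip and port below 0.004 m and z of probe_tip in the frame of port below -0.044 m and angle between probe_tip's own z axis and vertical below 0.1 rad and contact force between lid and probe below 0.3 N and contact force between probe and the fingers below 0.3 N); the arm keeps its last pose, push and grip.
It fails at once if a pot or tool standing around is pushed away or knocked over (distance of any of mug, bowl, jar, post, rib, brush from where it was at the start of the episode above 0.03 m or angle between any of mug, bowl, jar, post's own z axis and vertical above 0.5 rad).
It also fails if it takes over 58 s, if anything falls off the work surface, if the arm or the gripper's body presses on something with over 40 N, if the wrist force passes 120 N, or if a joint passes its speed limit or range.

## Robot

A 6-joint arm with a two-finger parallel gripper is mounted at the origin on the work surface. World frame = base frame: x ahead of the robot, y to its left, z up, the work surface at z = 0. Lengths are in m, angles in rad, forces in N, time in s.
With the tool pointing down it reaches from about 0.4 to 0.925 m from the base axis. Payload 12.5 kg.
Tool frame: the origin (TCP) lies where the fingers leave the gripper's body, on its centre line; the fingertips stand bot.tcp_to_tips ahead of it and the grasp point (between the pads) lies 59 mm ahead of it (bot.tcp_to_tips is the distance from the TCP to the fingertips, in m); z points along the fingers, y is the line along which they close (so a half turn about z gives the same grasp; the last joint's range is limited). The gripper opens to 95 mm and grips with 3 to 60 N. Pads are 20 mm wide; open, the fingers measure 119 mm over their backs; the gripper's body (75 mm by 180 mm) begins 59 mm behind the grasp point.
Start: joints at [1.005, 0.491, 1.559, -0, 1.092, -0.106], TCP at [0.277, 0.56, 0.292] pointing down, gripper open.
Joint ranges: [-3.1, 3.1], [-0.84, 2.19], [0.05, 2.79], [-1.13, 4.28], [0.06, 2.93], [-2.69, 2.69]. Speed limits (rad/s): [2.22, 2.22, 2.79, 3.14, 3.14, 3.14].

## Interface

Orientations are given as [roll, pitch, yaw] about the fixed x, y, z axes, in that order (R = Rz(yaw) Ry(pitch) Rx(roll)).
In Python, from workcell import bot gives the robot as it stands.
- The arm moves only by the tool step_arm, never from a script. Its arguments are lists of equal length, an entry for each row: "delta_pos": the shift along the tool's x, y, z in cm, a list of three; "roll": the turn about the tool's z in rad; "claw": the opening, from 0 (shut) to 1 (fully open). A call has 1 to 12 rows; each row shifts and turns the commanded pose from where the row before left it, along the tool's axes as they then stand; what a row does not reach is not made up. A row lasts 1/10 s, in which the tool goes at most 50 mm and 8.59 degrees, less where a joint would pass 70% of its speed; a pose out of reach is approached as far as the arm can. A call is refused whole if a number of a shift passes 5 or a number of a turn 0.15, either way. A call with a gripper value outside its range is refused whole. The fingers move at their own pace and stop on an object; "newtons" is the grip in N (left out, the last holds). Time passes only in rows, so rows that do not move let the fingers close. It gives the time, the measured TCP pose, the force, the opening and the grip force at its end, in the units of the state.
- bot.read_state(): the state, without advancing time (a new reading comes with each control period).
- bot.capture(name): name is "scene" or "top" or "wrist"; returns the picture (384x512x3 uint8, blue, green, red); there is no depth.
- bot.camera_model(name): a dict with "K" (3x3 intrinsics, pixels), "R" (3x3) and "t" (3): a world point X has camera coordinates R X + t. Camera axes: x right, y down, z forward; pixel columns grow to the right and rows downward; lengths in m; the calibration is good to about 2 mm. The wrist camera is an equidistant fisheye: a pixel r from the principal point sees the ray r / f radians off the axis. A picture is of the moment at which its call begins: read the wrist's pose just before it. camera_model takes no time and is no camera call; for the wrist camera it gives the pose at the moment of the call.
- bot.job_done(): hands the job in; it is judged then, once.
Trained networks look in the newest picture that a camera, given by its name, has taken for a name from the list of things; names that differ only in an ending like _2 or _b are one class to them, and where a whole thing is asked for, a point or a joint stands for the part that bears it (a point fixed in the world has none). Each returns a list of dicts, best first, with "p" (0 to 1); they miss things now and then, are a little off and sometimes report something else, mostly with a low value. They report only what shows in the picture. A call takes as long as a camera call.
- bot.spot_in(camera, thing): "bbox" ([left, top, right, bottom] as shares, 0 to 1, of the picture: columns of its width, rows of its height, round what is visible of it).
The state is a dict: "t": time; "joint_positions": joint angles; "joint_velocities": joint speeds; "tau": joint torques, N m; "position": TCP position; "tool_rot": TCP orientation; "contact_force": force on the tool from outside, world axes, zero at the start; "ft_torque": the same for the moment, N m; "grip_width": finger opening in m; "grip_force": force on a finger pad.
Only numpy, scipy, OpenCV 4.12 (cv2) and the standard library are available. Lean on these libraries where they do the work, as an engineer would, in place of code of your own. Each camera call takes 0.05 s, during which the arm holds its last target. There are 200 camera calls.

## Working session

There is one attempt and no reset: what is moved stays moved. The work goes in short steps, Python scripts to look and compute and a tool call to move; the robot and the scene stay as the last step left them, time stands still between calls to the robot, and variables do not carry over. Pictures are saved under pics/ and viewed, at most 11 in all, crops included, and the job is handed in when it is done.

Besides the shell and the picture viewer there is one more tool, called after "Request:" as name(argument=value, ...) on one line, values as JSON. step_arm: Moves the arm, as the interface text tells. Its arguments: {"type":"object","properties":{"delta_pos":{"type":"array","items":{"type":"array","items":{"type":"number"}}},"roll":{"type":"array","items":{"type":"number"}},"claw":{"type":"array","items":{"type":"number"}},"newtons":{"type":"number"}},"required":["delta_pos","roll","claw"]}

```bash
ls; mkdir -p pics
python3 - <<'E'
from workcell import bot
import cv2
s=bot.read_state();print(s['t'],s['position'],s['tool_rot'],bot.tcp_to_tips,s['contact_force'],s['grip_width'])
for c in ['scene','top','wrist']:
    im=bot.capture(c);cv2.imwrite(f'pics/{c}0.png',im)
    m=bot.camera_model(c);print(c,m['K'].tolist() if hasattr(m['K'],'tolist') else m['K'],m['R'],m['t'])
    for th in ['kiln','probe_grip','stand','lid','lid_bar']:
        r=bot.spot_in(c,th)
        print(th,[( [round(v,3) for v in d['bbox']],round(d['p'],2)) for d in r[:2]])
E
```

```text
pics
0.0 [0.2772827  0.55995466 0.29165477] [-3.14048556e+00 -7.62463732e-05  2.68176168e+00] 0.0776 [ 1.027569   -0.68105578  0.47766892] 0.09508741093159764
scene [[422.2729263744908, 0.0, 252.57269320174873], [0.0, 422.2729263744908, 190.1638650116928], [0.0, 0.0, 1.0]] [[-0.3950255   0.91865367 -0.0055033 ]
 [ 0.61445086  0.25975401 -0.74496845]
 [-0.6829385  -0.29766305 -0.667077  ]] [ 0.19973287 -0.21831877  1.60877982]
kiln [([0.295, 0.428, 0.368, 0.505], 0.72), ([0.385, 0.43, 0.619, 0.771], 0.67)]
probe_grip [([0.316, 0.404, 0.331, 0.445], 0.45)]
stand [([0.293, 0.423, 0.366, 0.506], 0.89), ([0.391, 0.376, 0.453, 0.465], 0.31)]
lid [([0.383, 0.423, 0.616, 0.697], 0.93)]
lid_bar [([0.381, 0.43, 0.621, 0.7], 0.58), ([0.374, 0.432, 0.616, 0.755], 0.26)]
top [[433.208289270035, 0.0, 251.99092908916185], [0.0, 433.208289270035, 192.1308073846682], [0.0, 0.0, 1.0]] [[-0.01053854 -0.99963552  0.02485493]
 [-0.9887554   0.00670938 -0.14939124]
 [ 0.14917003 -0.02614981 -0.98846572]] [0.00861877 0.55772542 1.39428037]
kiln [([0.382, 0.353, 0.603, 0.583], 0.71)]
probe_grip [([0.38, 0.365, 0.554, 0.57], 0.69), ([0.685, 0.572, 0.704, 0.59], 0.65)]
stand [([0.651, 0.549, 0.719, 0.633], 0.85)]
lid [([0.378, 0.357, 0.557, 0.567], 0.87)]
lid_bar [([0.378, 0.366, 0.559, 0.572], 0.75)]
wrist [[297.3186396354542, 0.0, 256.61926272428735], [0.0, 297.3186396354542, 192.2342181698868], [0.0, 0.0, 1.0]] [[ 4.44034777e-01  8.96009438e-01 -4.51184561e-04]
 [ 8.56641290e-01 -4.24377402e-01  2.93376074e-01]
 [ 2.62676259e-01 -1.30655683e-01 -9.55997006e-01]] [-0.62481724 -0.03378184  0.39112041]
kiln []
probe_grip []
stand [([0.0, 0.911, 0.04, 1.0], 0.95)]
lid []
lid_bar [([0.0, 0.919, 0.044, 1.0], 0.32)]
```

Run:
```python
import cv2
a=cv2.imread('pics/scene0.png');b=cv2.imread('pics/top0.png')
cv2.imwrite('pics/s2.png',cv2.resize(a[120:330,120:400],(800,600),interpolation=cv2.INTER_CUBIC))
cv2.imwrite('pics/t2.png',cv2.resize(b[110:290,160:400],(800,600),interpolation=cv2.INTER_CUBIC))
```

```text
(no output)
```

View pics/s2.png

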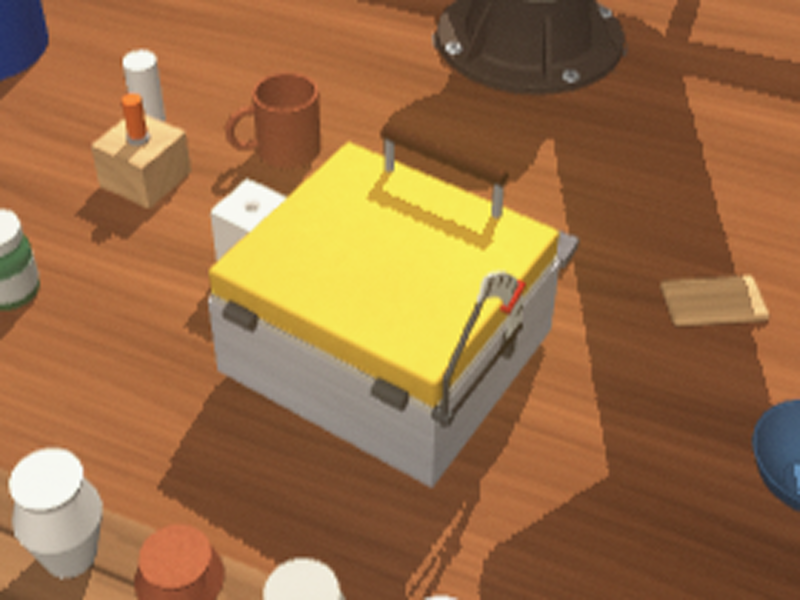

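View pics/t2.png

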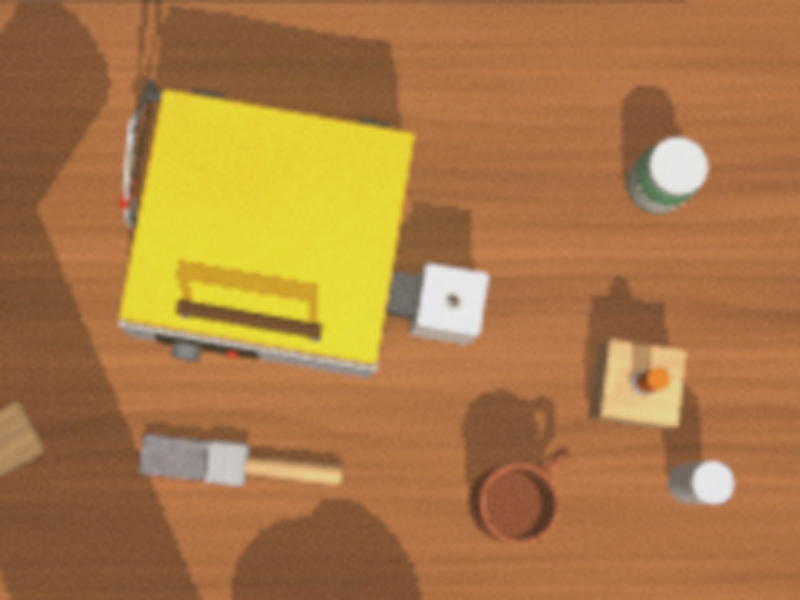

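View pics/top0.png

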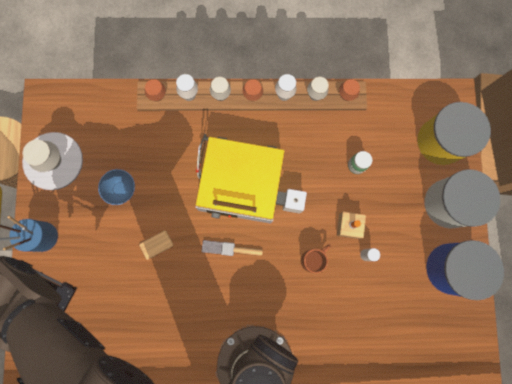

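```bash
cat > h.py <<'E'
from workcell import bot
import numpy as np, cv2
def ray(cam,u,v,m=None):
    m=m or bot.camera_model(cam);K=np.array(m['K']);R=np.array(m['R']);t=np.array(m['t'])
    d=np.linalg.inv(K)@[u,v,1]
    if cam=='wrist':
        r=np.hypot(d[0],d[1]); d=np.array([d[0]/r*np.sin(r),d[1]/r*np.sin(r),np.cos(r)]) if r>1e-9 else np.array([0,0,1.])
    return -R.T@t,R.T@d
def atz(cam,u,v,z,m=None):
    o,d=ray(cam,u,v,m);return o+d*(z-o[2])/d[2]
def proj(cam,X,m=None):
    m=m or bot.camera_model(cam);c=np.array(m['R'])@X+np.array(m['t']);K=np.array(m['K'])
    if cam=='wrist':
        r=np.hypot(c[0],c[1]);th=np.arctan2(r,c[2]);c=np.array([c[0]/r*th,c[1]/r*th,1])
    return (K@(c/c[2]))[:2]
E
python3 - <<'E'
from h import *
T=lambda x,y:(160+x/3.3333,110+y/3.3333)
S=lambda x,y:(120+x/2.8571,120+y/2.8571)
p=lambda n,c,uv,z:print(n,c,atz(c,*uv,z).round(4))
p('port','top',T(453,300),.09);p('port','scene',S(252,207),.09)
p('probetop','top',T(656,378),.116);p('probetop','scene',S(132,100),.116)
for q in [(163,91),(414,132),(377,361),(122,322)]: p('lidc','top',T(*q),.152)
for q in [(350,143),(560,233),(438,382),(211,270)]: p('lidc','scene',S(*q),.152)
for q in [(178,307),(322,332)]: p('bar','top',T(*q),.2)
for q in [(384,133),(506,179)]: p('bar','scene',S(*q),.2)
p('standc','top',T((609+686+679+599)/4,(340+350+427+417)/4),.06)
p('standc','scene',S((93+138+188+148)/4,(150+113+150+203)/4),.06)
p('mug','top',T(517,500),.085);p('post','top',T(713,483),.09);p('jar','top',T(679,166),.09)
E
```

```text
port top [ 0.5241 -0.1353  0.09  ]
port scene [ 0.5298 -0.1292  0.09  ]
probetop top [ 0.4455 -0.321   0.116 ]
probetop scene [ 0.451  -0.3161  0.116 ]
lidc top [0.7145 0.1389 0.152 ]
lidc top [ 0.6742 -0.0949  0.152 ]
lidc top [ 0.4604 -0.0565  0.152 ]
lidc top [0.4979 0.1752 0.152 ]
lidc scene [ 0.4663 -0.0472  0.152 ]
lidc scene [0.5105 0.1835 0.152 ]
lidc scene [0.7174 0.144  0.152 ]
lidc scene [ 0.677  -0.0875  0.152 ]
bar top [0.5051 0.1213 0.2   ]
bar top [ 0.4821 -0.005   0.2   ]
bar scene [0.4936 0.0014 0.2   ]
bar scene [0.5119 0.1287 0.2   ]
standc top [ 0.4445 -0.3233  0.06  ]
standc scene [ 0.4712 -0.3002  0.06  ]
mug top [ 0.3336 -0.1917  0.085 ]
post top [ 0.3476 -0.3777  0.09  ]
jar top [ 0.6546 -0.3604  0.09  ]
```

Request:
step_arm(delta_pos=[[0, 0, -0.7], [0, 0, -0.7], [0, 0, -0.7], [0, 0, -0.7], [0, 0, -0.7], [0, 0, -0.7], [0, 0, -0.7], [0, 0, -0.7], [0, 0, -0.7]], roll=[0.143, 0.143, 0.143, 0.143, 0.143, 0.143, 0.143, 0.143, 0.143], claw=[1, 1, 1, 1, 1, 1, 1, 1, 1])

```text
t: 1.8
position: [0.2773, 0.5601, 0.3555]
tool_rot: [3.142, -0.0, 1.389]
contact_force: [0.8, -0.5, -0.1]
grip_width: 0.0953
grip_force: 0.0
```

Request:
step_arm(delta_pos=[[-3.23, 3.08, 0], [-3.23, 3.08, 0], [-3.23, 3.08, 0], [-3.23, 3.08, 0], [-3.23, 3.08, 0], [-3.23, 3.08, 0], [-3.23, 3.08, 0]], roll=[0, 0, 0, 0, 0, 0, 0], claw=[1, 1, 1, 1, 1, 1, 1])

```text
t: 2.5
position: [0.4507, 0.2981, 0.3555]
tool_rot: [3.141, -0.0, 1.395]
contact_force: [0.6, -0.2, -0.5]
grip_width: 0.0951
grip_force: 0.0
```

Request:
step_arm(delta_pos=[[-4.2, 0.89, 0], [-4.2, 0.89, 0], [-4.2, 0.89, 0], [-4.2, 0.89, 0], [-4.2, 0.89, 0], [-4.2, 0.89, 0], [-4.2, 0.89, 0], [0, 0, 0]], roll=[0, 0, 0, 0, 0, 0, 0, 0], claw=[1, 1, 1, 1, 1, 1, 1, 1])

```text
t: 3.3
position: [0.46, -0.0043, 0.3553]
tool_rot: [3.141, 0.001, 1.39]
contact_force: [0.3, -0.0, -0.0]
grip_width: 0.0954
grip_force: 0.0
```

Run:
```python
from h import *
import pickle
s=bot.read_state();m=bot.camera_model('wrist');im=bot.capture('wrist');print(s['position'])
pickle.dump(m,open('m1.pkl','wb'));cv2.imwrite('pics/w1.png',im)
cv2.imwrite('pics/w1b.png',cv2.resize(im,(800,600),interpolation=cv2.INTER_CUBIC))
for th in ['kiln','port','lid_bar','probe_grip','stand','mug']:
    print(th,[([round(v*k) for v,k in zip(d['bbox'],[800,600]*2)],round(d['p'],2)) for d in bot.spot_in('wrist',th)[:2]])
for n,X in dict(port=[.524,-.135,.09],probe=[.446,-.32,.116],bar=[.494,.06,.2]).items(): print(n,proj('wrist',np.array(X),m)*800/512)
```

```text
[ 0.45998775 -0.00433686  0.35534446]
kiln [([390, 0, 731, 426], 0.71)]
port [([385, 1, 721, 425], 0.61)]
lid_bar [([415, 6, 713, 357], 0.56)]
probe_grip []
stand [([403, 484, 472, 513], 0.75), ([408, 2, 718, 353], 0.72)]
mug [([270, 85, 322, 294], 0.42)]
port [497.43063578 397.51239689]
probe [440.84273972 567.22335599]
bar [440.41658946 187.58738315]
```

View pics/w1b.png

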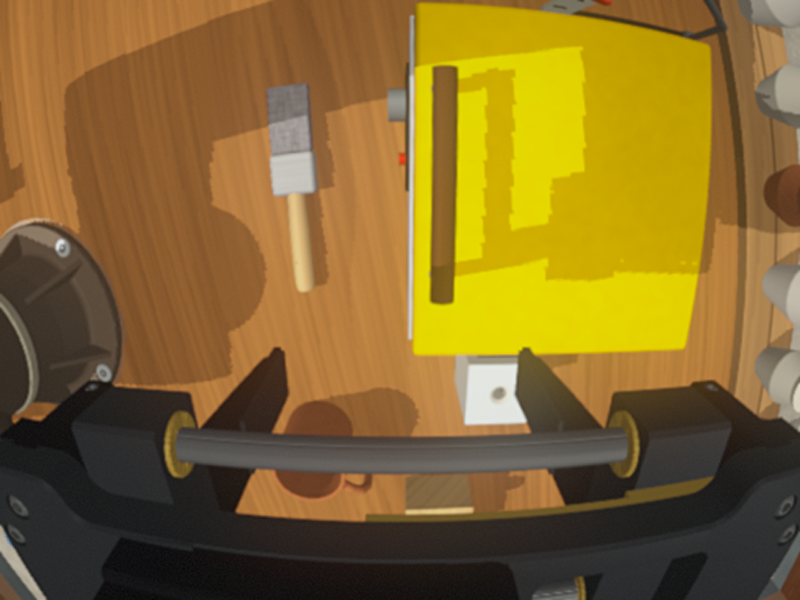

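Request:
step_arm(delta_pos=[[-4.69, 0.59, 0], [-4.69, 0.59, 0], [-4.69, 0.59, 0], [-4.69, 0.59, 0], [-4.69, 0.59, 0], [0, 0, 0], [0, 0, 0]], roll=[0, 0, 0, 0, 0, 0, 0], claw=[1, 1, 1, 1, 1, 1, 1])

```text
t: 4.35
position: [0.4479, -0.2367, 0.3548]
tool_rot: [-3.141, -0.001, 1.394]
contact_force: [0.1, 0.6, -0.3]
grip_width: 0.0951
grip_force: 0.0
```

Run:
```python
from h import *
import pickle
m1=pickle.load(open('m1.pkl','rb'));k=512/800
for n,u,v,z in [('port',498,394,.09),('bar1',445,66,.204),('bar2',441,302,.204)]: print(n,atz('wrist',u*k,v*k,z,m1))
s=bot.read_state();m=bot.camera_model('wrist');im=bot.capture('wrist');print(s['position'],s['tool_rot'])
pickle.dump(m,open('m2.pkl','wb'));cv2.imwrite('pics/w2.png',im)
cv2.imwrite('pics/w2b.png',cv2.resize(im,(800,600),interpolation=cv2.INTER_CUBIC))
for th in ['port','probe_grip','stand','probe_tip']:
    print(th,[([round(v*k) for v,k in zip(d['bbox'],[800,600]*2)],round(d['p'],2)) for d in bot.spot_in('wrist',th)[:2]])
for n,X in dict(port=[.524,-.135,.09],probe=[.446,-.32,.116]).items(): print(n,proj('wrist',np.array(X),m)*800/512)
```

```text
port [ 0.5248383  -0.13152798  0.09      ]
bar1 [0.50734267 0.1232803  0.204     ]
bar2 [ 0.48398968 -0.00118037  0.204     ]
[ 0.4479122  -0.23665901  0.35484508] [-3.14093345e+00 -6.30620823e-04  1.39384672e+00]
port [([365, 0, 678, 162], 0.77), ([371, 0, 674, 58], 0.73)]
probe_grip [([399, 341, 432, 393], 0.92)]
stand [([374, 299, 460, 390], 0.6)]
probe_tip [([402, 336, 429, 394], 0.85)]
port [475.42715617 123.68397696]
probe [416.27158324 377.53324303]
```

View pics/w2b.png

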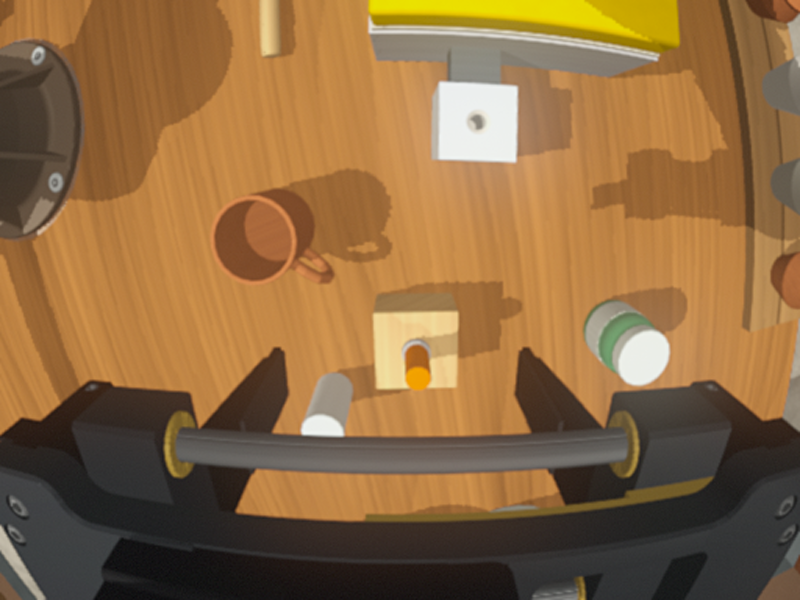

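Request:
step_arm(delta_pos=[[-4.11, 0.64, 0], [-4.12, 0.64, 0], [0, 0, 4], [0, 0, 4], [0, 0, 2], [0, 0, 0], [0, 0, 0]], roll=[0, 0, 0, 0, 0, 0, 0], claw=[1, 1, 1, 1, 1, 1, 1])

```text
t: 5.3
position: [0.4466, -0.3196, 0.256]
tool_rot: [3.141, 0.0, 1.396]
contact_force: [0.1, -0.0, 0.9]
grip_width: 0.0954
grip_force: 0.0
```

Run:
```python
from h import *
import pickle
m2=pickle.load(open('m2.pkl','rb'));k=512/800
print(atz('wrist',477*k,121*k,.088,m2),atz('wrist',417.5*k,378*k,.116,m2))
s=bot.read_state();im=bot.capture('wrist');print(s['position'],s['tool_rot'])
for th in ['probe_grip','stand']:
    print(th,[([round(v*q) for v,q in zip(d['bbox'],[800,600]*2)],round(d['p'],2)) for d in bot.spot_in('wrist',th)[:2]])
print(proj('wrist',np.array([.446,-.32,.116]))/k)
cv2.imwrite('pics/w3b.png',im[180:340,130:380])
```

```text
[ 0.52589913 -0.1329825   0.088     ] [ 0.44689008 -0.32058459  0.116     ]
[ 0.44660692 -0.31956532  0.25596229] [3.14115608e+00 1.31629392e-04 1.39576467e+00]
probe_grip [([380, 279, 419, 347], 0.84)]
stand [([337, 230, 461, 355], 0.56)]
[397.48854588 321.45412416]
```

View pics/w3b.png

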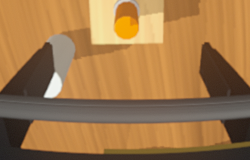

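Request:
step_arm(delta_pos=[[-0.27, 0.19, 0], [0, 0, 3], [0, 0, 3], [0, 0, 2.5], [0, 0, 2], [0, 0, 0], [0, 0, 0]], roll=[0, 0, 0, 0, 0, 0, 0], claw=[1, 1, 1, 1, 1, 1, 1])

```text
t: 6.15
position: [0.4478, -0.3232, 0.1509]
tool_rot: [3.141, 0.0, 1.395]
contact_force: [-0.6, 0.8, 1.1]
grip_width: 0.0949
grip_force: 0.0
```

Run:
```python
from h import *
s=bot.read_state();im=bot.capture('wrist');print(s['position'],s['tool_rot'],s['contact_force'])
k=512/800
print(proj('wrist',np.array([.448,-.3225,.116]))/k)
for th in ['probe_grip']:
    print(th,[([round(v*q) for v,q in zip(d['bbox'],[800,600]*2)],round(d['p'],2)) for d in bot.spot_in('wrist',th)[:2]])
hsv=cv2.cvtColor(im,cv2.COLOR_BGR2HSV);b=cv2.inRange(hsv,(5,200,200),(20,255,255))
ys,xs=np.nonzero(b[150:300,200:330]);print(len(xs),(xs.min()+200)/k,(xs.max()+200)/k,(ys.min()+150)/k,(ys.max()+150)/k)
cv2.imwrite('pics/w4b.png',cv2.resize(im[150:330,130:380],None,fx=2,fy=2))
```

```text
[ 0.44775907 -0.32322216  0.15092467] [3.14114586e+00 1.80418758e-04 1.39481942e+00] [-0.5714421   0.83979909  1.11705226]
[396.99760296 429.43214994]
probe_grip [([361, 331, 434, 438], 0.89)]
784 364.0625 425.0 400.0 434.375
```

View pics/w4b.png

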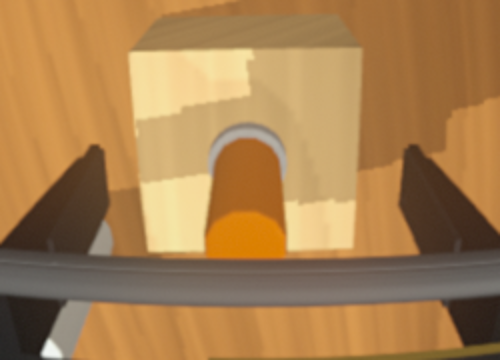

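Request:
step_arm(delta_pos=[[0, 0, 0], [0, 0, 0], [0, 0, 0], [0, 0, 0], [0, 0, 0], [0, 0, 0], [0, 0, 0], [0, 0, 0]], roll=[0, 0, 0, 0, 0, 0, 0, 0], claw=[0.15, 0, 0, 0, 0, 0, 0, 0], newtons=25)

```text
t: 7.05
position: [0.4475, -0.3229, 0.1502]
tool_rot: [3.142, -0.0, 1.395]
contact_force: [-0.4, -0.5, 0.3]
grip_width: 0.0362
grip_force: 0.0
```

Request:
step_arm(delta_pos=[[0, 0, 0], [0, 0, 0], [0, 0, 0], [0, 0, 0], [0, 0, -2], [0, 0, -3], [0, 0, -3], [0, 0, -3], [0, 0, 0], [0, 0, 0]], roll=[0, 0, 0, 0, 0, 0, 0, 0, 0, 0], claw=[0, 0, 0, 0, 0, 0, 0, 0, 0, 0], newtons=25)

```text
t: 8.05
position: [0.4474, -0.3228, 0.2603]
tool_rot: [3.141, 0.0, 1.395]
contact_force: [0.0, -0.8, -0.7]
grip_width: 0.0215
grip_force: 25.0
```

Request:
step_arm(delta_pos=[[2.98, 0.66, 0], [4, 0.89, 0], [4, 0.89, 0], [4, 0.89, 0], [2.98, 0.66, 0], [1.96, 0.44, 0], [0, 0, 0], [0, 0, 0], [0, 0, 0]], roll=[0, 0, 0, 0, 0, 0, 0, 0, 0], claw=[0, 0, 0, 0, 0, 0, 0, 0, 0])

```text
t: 8.95
position: [0.5256, -0.1352, 0.2595]
tool_rot: [-3.14, -0.0, 1.394]
contact_force: [0.2, -0.1, -0.6]
grip_width: 0.0215
grip_force: 25.0
```

Run:
```python
from h import *
import pickle
s=bot.read_state();print(s['position'],s['tool_rot'],s['contact_force'])
ms={}
for c in ['wrist','top','scene']:
    ms[c]=bot.camera_model(c);im=bot.capture(c);cv2.imwrite(f'pics/{c}5.png',im)
pickle.dump(ms,open('m5.pkl','wb'))
p=s['position']
for z in (.09,.12): print(z,proj('wrist',np.array([p[0],p[1],z])),proj('scene',np.array([p[0],p[1],z])),proj('top',np.array([p[0],p[1],z])))
w=cv2.imread('pics/wrist5.png');a=cv2.resize(w[140:290,180:330],(600,600),interpolation=cv2.INTER_CUBIC)
cv2.imwrite('pics/c5.png',a)
```

```text
[ 0.52556379 -0.13522344  0.25952812] [-3.14042175e+00 -2.05553899e-04  1.39413255e+00] [ 0.20007164 -0.06273427 -0.57250018]
0.09 [255.50430188 194.90055608] [207.05307729 191.00231336] [295.86321037 199.53769426]
0.12 [255.29955887 205.91575459] [206.24264267 183.2170227 ] [297.05944599 198.26936522]
```

View pics/c5.png

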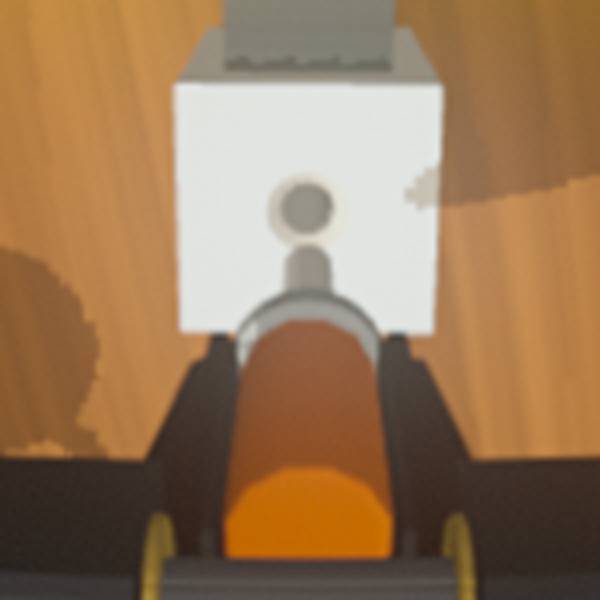

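Request:
step_arm(delta_pos=[[0.06, -0.03, 1], [0, 0, 1.5], [0, 0, 0.7], [0, 0, 0.7], [0, 0, 0.6], [0, 0, 0]], roll=[0, 0, 0, 0, 0, 0], claw=[0, 0, 0, 0, 0, 0])

```text
t: 9.7
position: [0.5256, -0.1339, 0.2145]
tool_rot: [-3.141, -0.0, 1.395]
contact_force: [-0.9, -0.3, -0.8]
grip_width: 0.0216
grip_force: 25.0
```

Request:
step_arm(delta_pos=[[0, 0, 1], [0, 0, 1], [0, 0, 0.7], [0, 0, 0.5], [0, 0, 0.2], [0, 0, 0]], roll=[0, 0, 0, 0, 0, 0], claw=[0, 0, 0, 0, 0, 0])

```text
t: 10.3
position: [0.5257, -0.1339, 0.181]
tool_rot: [-3.141, -0.0, 1.395]
contact_force: [0.4, 0.2, -0.0]
grip_width: 0.0215
grip_force: 25.0
```

Request:
step_arm(delta_pos=[[0, 0, 0.1], [0, 0, 0.1], [0, 0, 0.1], [0, 0, 0]], roll=[0, 0, 0, 0], claw=[0, 0, 0, 0])

```text
t: 10.7
position: [0.5259, -0.1339, 0.1801]
tool_rot: [3.14, 0.0, 1.395]
contact_force: [-5.9, 1.9, 19.3]
grip_width: 0.0212
grip_force: 25.0
```

Request:
step_arm(delta_pos=[[0, 0, -0.1], [0, 0, 0], [0, 0, 0], [0, 0, 0], [0, 0, 0], [0, 0, 0], [0, 0, 0], [0, 0, 0]], roll=[0, 0, 0, 0, 0, 0, 0, 0], claw=[0.5, 0.5, 0.5, 0.5, 0.5, 0.5, 0.5, 0.5])

```text
t: 11.5
position: [0.5258, -0.1339, 0.1792]
tool_rot: [-3.142, -0.0, 1.395]
contact_force: [0.0, -0.3, -0.1]
grip_width: 0.0472
grip_force: 0.0
```

Request:
step_arm(delta_pos=[[0, 0, -3], [0, 0, -4], [0, 0, -4], [0, 0, -4], [0, 0, -2.5], [0, 0, 0], [0, 0, 0]], roll=[0, 0, 0, 0, 0, 0, 0], claw=[0.6, 0.8, 1, 1, 1, 1, 1])

```text
t: 12.2
position: [0.5255, -0.1338, 0.3541]
tool_rot: [3.141, -0.0, 1.395]
contact_force: [-0.5, 0.1, -0.8]
grip_width: 0.094
grip_force: 0.0
```

Run:
```python
from h import *
s=bot.read_state();print(s['t'],s['position'],s['tool_rot'],s['contact_force'],s['grip_width'])
k=512/800
m=bot.camera_model('wrist');im=bot.capture('wrist');cv2.imwrite('pics/w6.png',cv2.resize(im,(800,600)))
for th in ['probe_grip','lid_bar']:
    print(th,[([round(v*q) for v,q in zip(d['bbox'],[800,600]*2)],round(d['p'],2)) for d in bot.spot_in('wrist',th)[:2]])
print(proj('wrist',np.array([.526,-.134,.146]),m)/k)
```

```text
12.2 [ 0.52553605 -0.13383347  0.35412495] [ 3.14115399e+00 -2.86302962e-05  1.39476582e+00] [-0.49489788  0.1212797  -0.78826224] 0.0940383654131729
probe_grip [([388, 251, 420, 306], 0.95)]
lid_bar [([265, 0, 612, 195], 0.8)]
[400.22543224 287.49291221]
```

View pics/w6.png

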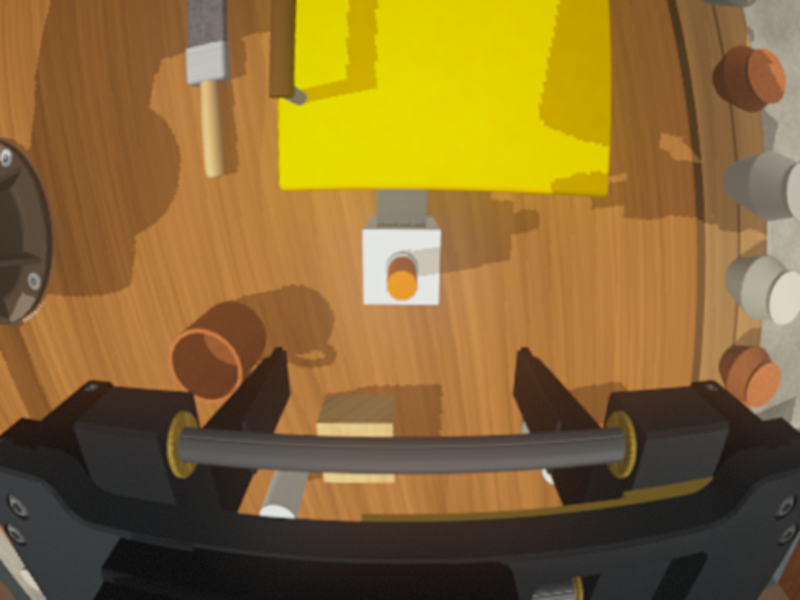

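Request:
step_arm(delta_pos=[[3.71, -1.28, 0], [3.71, -1.28, 0], [3.71, -1.28, 0], [3.71, -1.28, 0], [3.72, -1.27, 0], [0, 0, 2], [0, 0, 2], [0, 0, 0], [0, 0, 0]], roll=[0, 0, 0, 0, 0, 0, 0, 0, 0], claw=[1, 1, 1, 1, 1, 1, 1, 1, 1])

```text
t: 13.25
position: [0.4955, 0.0599, 0.314]
tool_rot: [-3.14, 0.0, 1.395]
contact_force: [0.0, 0.1, 0.7]
grip_width: 0.0954
grip_force: 0.0
```

Run:
```python
from h import *
s=bot.read_state();print(s['t'],s['position'],s['tool_rot'])
m=bot.camera_model('wrist');im=bot.capture('wrist')
p=s['position']
for o in (-.06,0,.06): print(proj('wrist',np.array([p[0]+.175*o,p[1]+.985*o,.197]),m)*2-[260,160])
cv2.imwrite('pics/w7.png',cv2.resize(im[80:340,130:380],None,fx=2,fy=2))
```

```text
13.25 [0.49546236 0.05992732 0.31397163] [-3.14018679e+00  1.60981190e-04  1.39465562e+00]
[251.25194612 404.85095114]
[250.92887565 272.68748403]
[250.64435643 112.60504265]
```

View pics/w7.png

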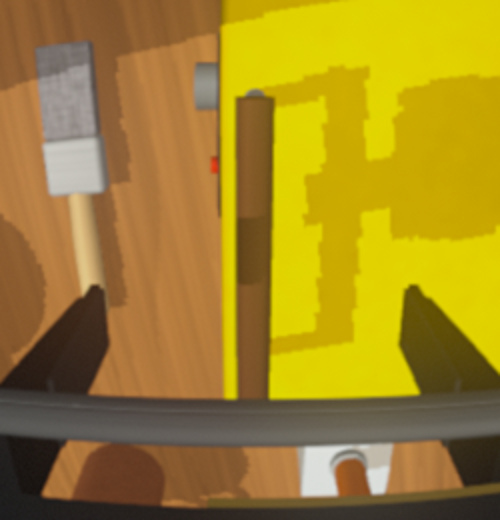

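Request:
step_arm(delta_pos=[[0, 0, 2.5], [0, 0, 2], [0, 0, 1.3], [0, 0, 0], [0, 0, 0], [0, 0, 0], [0, 0, 0], [0, 0, 0], [0, 0, 0], [0, 0, 0], [0, 0, 0], [0, 0, 0]], roll=[0, 0, 0, 0, 0, 0, 0, 0, 0, 0, 0, 0], claw=[1, 1, 1, 0, 0, 0, 0, 0, 0, 0, 0, 0], newtons=35)

```text
t: 14.5
position: [0.4953, 0.06, 0.2562]
tool_rot: [-3.142, -0.0, 1.395]
contact_force: [0.7, 0.3, -0.1]
grip_width: 0.0285
grip_force: 0.0
```

Request:
step_arm(delta_pos=[[0, 0, 0], [0, 0, 0], [0, 0, 0], [0, 0, 0], [0, 0, 0]], roll=[0, 0, 0, 0, 0], claw=[0, 0, 0, 0, 0])

```text
t: 15.0
position: [0.4952, 0.06, 0.2562]
tool_rot: [-3.141, -0.0, 1.395]
contact_force: [-2.6, 0.3, 0.8]
grip_width: 0.0134
grip_force: 35.0
```

Request:
step_arm(delta_pos=[[0, 0.385, -0.88], [0, 0.385, -0.88], [0, 0.455, -0.84], [0, 0.455, -0.84], [0, 0.53, -0.8], [0, 0.53, -0.8], [0, 0, 0], [0, 0, 0]], roll=[0, 0, 0, 0, 0, 0, 0, 0], claw=[0, 0, 0, 0, 0, 0, 0, 0])

```text
t: 15.8
position: [0.5215, 0.0552, 0.3072]
tool_rot: [-3.139, 0.0, 1.395]
contact_force: [-8.9, 0.1, -2.4]
grip_width: 0.0133
grip_force: 35.0
```

Request:
step_arm(delta_pos=[[0, 0.6, -0.745], [0, 0.6, -0.745], [0, 0.66, -0.695], [0, 0.66, -0.695], [0, 0, 0], [0, 0, 0], [0, 0, 0], [0, 0, 0]], roll=[0, 0, 0, 0, 0, 0, 0, 0], claw=[0, 0, 0, 0, 0, 0, 0, 0])

```text
t: 16.6
position: [0.5453, 0.0508, 0.3365]
tool_rot: [-3.137, 0.001, 1.395]
contact_force: [-17.7, 0.8, 5.9]
grip_width: 0.0131
grip_force: 35.0
```

Run:
```python
from h import *
s=bot.read_state();print(s['t'],s['position'],s['contact_force'],s['grip_force'],s['joint_velocities'])
a=bot.capture('scene');b=bot.capture('top');w=bot.capture('wrist')
cv2.imwrite('pics/s8.png',a);cv2.imwrite('pics/t8.png',b);cv2.imwrite('pics/w8.png',w)
A=cv2.resize(a[130:270,170:340],(510,420),interpolation=cv2.INTER_CUBIC)
B=cv2.resize(b[130:250,180:265],(290,420),interpolation=cv2.INTER_CUBIC)
cv2.imwrite('pics/c8.png',np.hstack([A,B]))
```

```text
16.6 [0.54528417 0.05084809 0.3364838 ] [-17.66701344   0.76767802   5.92151199] 35.00062108039856 [ 0.00116329  0.00038233  0.00107891  0.00206707 -0.00173819  0.00050995]
```

View pics/c8.png

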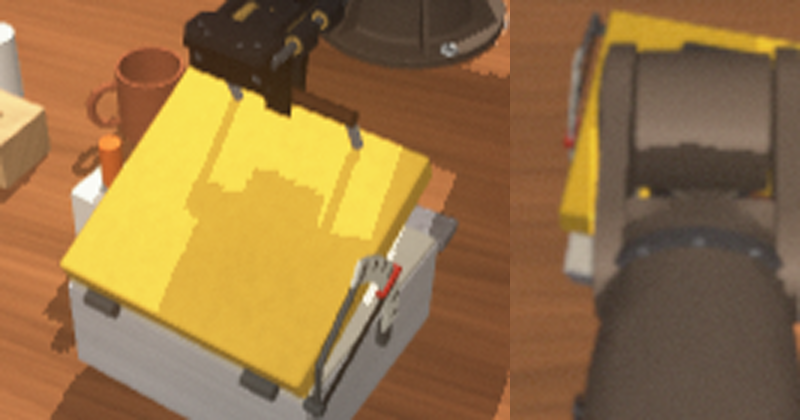

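Run:
```python
from h import *
ex=np.array([.9846,-.175,0]);ey=np.array([.175,.9846,0]);ez=np.array([0,0,1])
H=np.array([.4955,.060,.118])+.205*ex
def P(x,y,z,t): # relative to hinge, shut coords
    c,s=np.cos(t),np.sin(t); return proj('scene',H+ex*(x*c+z*s)+ey*y+ez*(-x*s+z*c))
# front corners from shut image back-projected
m=bot.camera_model('scene')
for n,sh,now,z in [('L',(316,201.6),(313.3,183.3),.034),('R',(242.5,170.05),(235,152.7),.034),('bar',(297.1,182.7),(289.3,170.7),.079)]:
    X=atz('scene',*sh,.118+z)-H; x,y=X@ex,X@ey
    print(n,round(x,4),round(y,4),now,[(d,P(x,y,z,np.radians(d)).round(1).tolist()) for d in (20,22,24,26,28)])
```

```text
L -0.2117 0.1243 (313.3, 183.3) [(20, [314.2, 186.6]), (22, [313.7, 185.4]), (24, [313.2, 184.4]), (26, [312.6, 183.4]), (28, [312.0, 182.5])]
R -0.215 -0.1107 (235, 152.7) [(20, [236.8, 154.3]), (22, [235.9, 153.1]), (24, [235.0, 151.9]), (26, [234.0, 150.8]), (28, [232.9, 149.7])]
bar -0.2039 0.0691 (289.3, 170.7) [(20, [291.0, 171.3]), (22, [290.1, 170.6]), (24, [289.1, 170.0]), (26, [288.1, 169.5]), (28, [287.0, 169.1])]
```

Request:
step_arm(delta_pos=[[0, 0, 0], [0, 0, 0], [0, 0, 0], [0, 0, 0], [0, 0, 0], [0, 0, 0], [0, 0, 0], [0, 0, 0], [0, 0, 0], [0, 0, 0]], roll=[0, 0, 0, 0, 0, 0, 0, 0, 0, 0], claw=[0, 0, 0, 0, 0, 0, 0, 0, 0, 0])

```text
t: 17.75
position: [0.5453, 0.0509, 0.3365]
tool_rot: [-3.137, 0.001, 1.395]
contact_force: [-17.0, 1.2, 6.3]
grip_width: 0.0131
grip_force: 35.0
```

Run:
```python
from h import *
s=bot.read_state();print(s['t'],s['position'],s['contact_force'],s['grip_force'])
a=bot.capture('scene');old=cv2.imread('pics/s8.png');print(cv2.absdiff(a,old)[130:270,170:340].mean(),cv2.absdiff(a,old)[130:270,170:340].max())
m=bot.camera_model('scene')
o=cv2.inRange(cv2.cvtColor(a,cv2.COLOR_BGR2HSV),(3,180,150),(18,255,255))[165:200,195:220]
ys,xs=np.nonzero(o);print(xs.min()+195,xs.max()+195,ys.min()+165,ys.max()+165)
for z in (.096,.146): print(proj('scene',np.array([.526,-.134,z])))
```

```text
17.75 [0.54528622 0.05085212 0.33646829] [-17.0462593    1.23315356   6.26296653] 35.00060856342316
1.0842296918767507 15
203 219 172 192
[207.19634914 189.66708319]
[205.82923064 176.45824181]
```

Stable: the lid is still, the probe's handle is at the port and the grip holds.

```bash
python3 -c "
from workcell import bot
print(bot.job_done())"
```

```text
the job is handed in; nothing more can be done
None
```

I handed the job in at about 18 s with the probe seated upright in the port and free of the gripper, and the lid held still at about 25° (24° ± 1.5° from the camera). No pots or tools were touched that I could see, though I did not measure their positions again at the end, and the judge returned no verdict.

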